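Seat and lock the keyed cell insert in the soil analyser

TASK

Take the blue keyed cell insert from the black foam tray and set it in the analyser's pocket with its white dot toward the red locking knob, gently shuffling it about until its foot drops into the seat and its flange is fully home, flush with the top of the analyser. Then let go of it and push the red knob all the way toward the pocket, so that the steel slide locks the insert in. Never press or knock the insert hard on the analyser, and leave the bottle, the jar and the rubber bulb as they stand.

Things in the scene. Friction and masses are not known exactly. Their poses are not given: they have to be found in the camera images.
- insert: Blue keyed insert, loose, 110 to 210 g. Origin: centre of its foot's underside, z up. Aluminium foot 40 (x) by 28 (y) mm, 12 high; at the middle of its +x end a key 10 wide (y) stands out 6 more, as high as the foot. Blue flange 66 (x) by 48 (y) mm from z = 12 to 20, white dot on it at x = +24 (key side).
- tab (a point): Middle of the top of the insert's grip tab, 54 mm above the insert's origin, axes as the insert's. The tab is 24 (x) by 16 (y) mm and 34 mm tall (down to the flange): pinch it across y.
- analyser: Grey-topped bench analyser, fixed, 70 mm high; origin on its underside, below the pocket's centre; x points from the pocket to the red knob. Spans x = -85 to 145, y = -85 to 165 mm; screen on the +y part. In its frame the insert's origin is at z = 62 mm when its foot stands on the seat plate, at z = 50 when fully home (flange on the plate, flush with the top).
- well (a point): Centre of the mouth of the open pocket, level with the analyser's top, same axes. The pocket is 84 (x) by 68 (y) mm and 8 mm deep, its floor the seat plate. Not the centre of the keyed hole.
- pocket_floor (a point): Centre of the pocket's floor, 8 mm below well, same axes. The floor is a sprung aluminium seat plate: it sinks under 4 to 10 N, at most 5 mm, then stops hard. Its keyed hole fits the insert's foot with 1.5 mm play all round, key to +x, square with the analyser, over 12 mm deep; the hole is off this point by up to 6 mm in x and 6 in y, not measured: find it by feel.
- latch (a joint): Travel of the steel locking slide toward the pocket (the analyser's -x), in m: 0 open, 0.024 at its stop, locked. Stays where left; about 1.5 N moves it slowly (8 N more per m/s). Its plate, 5 mm thick, 30 wide, runs 2 mm above the analyser's top and cannot pass an insert that is not home.
- latch_knob (a point): Middle of the top of the slide's red knob, axes as the analyser's. The knob is 22 (x) by 16 (y) mm, its top 41 mm and its foot 7 mm above the analyser's top. Open, it is 86 mm from the pocket's centre along +x; nothing else stands beside it or beyond it on the analyser.
- tray: Black foam tray, fixed, 170 by 200 mm, 20 mm high; origin at the centre of its underside.
- reagent: Amber reagent bottle, upright, 52 mm diameter, 100 mm tall; origin at the centre of its underside. Bystander.
- soil_jar: Terracotta-coloured jar with white cap, upright, 68 mm diameter, 85 mm tall; origin at the centre of its underside. Bystander.
- bulb: Red rubber bulb standing nozzle up, 54 mm diameter, 85 mm tall; origin at the centre of its underside. Bystander.
Not all that is in view belongs to the job. Of the things like the insert, leave any that is yellow; of the rest the smaller one is meant.

How it is judged:
On the way, in this order (a step that is already met when the one before it is completed fails the run):
1. the insert is fully home in the pocket (within 2 mm of its seated height), upright and square with the analyser, and released (z of insert in the frame of analyser between 0.046 and 0.052 m and horizontal distance between insert and well below 0.012 m and angle between insert's own z axis and vertical below 0.06 rad and angle between the x axis of insert and the x axis of analyser, either way round below 0.15 rad and contact force between the fingers and insert below 0.05 N), for 0.2 s.
2. the locking slide is pushed at least 21 mm toward the pocket (value of joint latch above 0.021 m), for 0.1 s.
At the end, for the whole second after the job is handed in: The insert rests in the analyser's pocket, its origin within 12 mm (horizontally) of the pocket's centre and at a height of 46 to 52 mm in the analyser's frame (50 is fully home), upright within 0.06 rad and square within 0.15 rad, and still; the locking slide is at 21 mm or more; nothing is held (z of insert in the frame of analyser between 0.046 and 0.052 m and horizontal distance between insert and well below 0.012 m and angle between insert's own z axis and vertical below 0.06 rad and angle between the x axis of insert and the x axis of analyser, either way round below 0.15 rad and value of joint latch above 0.021 m and linear speed of insert below 0.01 m/s); the robot touches nothing.
It fails at once if the insert is pressed or knocked on the analyser with more than 25 N (contact force between insert and analyser above 25 N).
It fails at once if the reagent bottle is moved more than 20 mm (distance of reagent from where it was at the start of the episode above 0.02 m).
It fails at once if the jar is moved more than 20 mm (distance of soil_jar from where it was at the start of the episode above 0.02 m).
It fails at once if the bulb is moved more than 20 mm (distance of bulb from where it was at the start of the episode above 0.02 m).
It also fails if it takes over 72 s, if anything falls off the work surface, if the arm or the gripper's body presses on something with over 40 N, if the wrist force passes 120 N, or if a joint passes its speed limit or range.

ROBOT

A 6-joint arm with a two-finger parallel gripper is mounted at the origin on the work surface. World frame = base frame: x ahead of the robot, y to its left, z up, the work surface at z = 0. Lengths are in m, angles in rad, forces in N, time in s.
With the tool pointing down it reaches from about 0.375 to 0.9 m from the base axis. Payload 3.1 kg.
Tool frame: the origin (TCP) lies at the very end of the fingers, on their centre line; the grasp point (between the pads) lies 19 mm behind it; x points along the fingers, y is the direction in which the jaws open and shut, and the axes are right-handed (so a half turn about x gives the same grasp; the last joint's range is limited). The gripper opens to 85 mm and grips with 20 to 120 N. Pads are 22 mm wide; open, the fingers measure 114 mm over their backs; the gripper's body (76 mm by 85 mm) begins 54 mm behind the grasp point. The pads swing forward as they close: fully open they stand 13 mm farther back than shut.
Start: joints at [1.107, 0.527, 1.433, -0, 1.181, -0.178], TCP at [0.176, 0.6, 0.231] pointing down, gripper open.
Joint ranges: [-3.08, 3.08], [-0.75, 2.2], [0.22, 2.44], [-1.43, 4.57], [0, 2.65], [-2.85, 2.85]. Speed limits (rad/s): [2.79, 2.79, 3.14, 3.14, 3.14, 3.14].

INTERFACE

Orientations are given as a unit quaternion [x, y, z, w].
In Python, from plant import r gives the robot as it stands. The module is installed in compiled form; this text tells all that it offers. Calls block until the motion is done:
- r.move_ptp(position, orientation): joint-space move of the TCP to a pose.
- r.line_to(position, orientation=None, feed=0.15, f_stop=None): straight line of the TCP; orientation=None keeps the orientation; feed is the mean speed in m/s. With f_stop (N) it stops when the force on the tool has changed by that much, and returns True; else False.
- r.goto_joints(angles): joint-space move.
- r.set_gripper(opening): opening from 0.0 (shut) to 1.0 (fully open); the grip force is fixed at half the most; returns when the fingers have stopped.
- r.pause(seconds).
- r.ik(position, orientation): joint angles nearest the present ones, or None.
- r.get_state(): the state.
- r.capture(name): name is "scene" or "top"; returns (picture, depth): 480x640x3 uint8, red, green, blue; 480x640 float32, m along the optical axis (not along the pixel's ray), 0 where there is no reading.
- r.calibration(name): a dict with "camera_matrix" (3x3 intrinsics, pixels), "R" (3x3) and "t" (3): a world point X has camera coordinates R X + t. Camera axes: x right, y down, z forward; pixel columns grow to the right and rows downward; lengths in m; the calibration is good to about 2 mm. A picture is of the moment at which its call begins. calibration takes no time and is no camera call.
A pose or a line that the arm cannot do raises r.IKError and nothing moves.
- r.hand_in(): hands the job in, once; it reports no verdict.
The state is a dict: "t": time; "joint_positions": joint angles; "joint_velocities": joint speeds; "joint_torque": joint torques, N m; "tcp_pos": TCP position; "orientation": TCP orientation; "contact_force": force on the tool from outside, world axes, zero at the start; "torque": the same for the moment, N m; "grip_width": opening from 0.0 (shut) to 1.0 (fully open).
Only numpy, scipy, OpenCV 4.12 (cv2) and the standard library are available. Lean on these libraries where they do the work, as an engineer would, in place of code of your own. Each camera call takes 0.05 s, during which the arm holds its last target. There are 200 camera calls.

## Working session

There is one attempt and no reset: what is moved stays moved. The work goes in short steps, each a Python script; the robot and the scene stay as the last script left them, time stands still between calls to the robot, and variables do not carry over. Pictures are saved under pics/ and viewed, about 8 in all and at most 12, crops included, and the job is handed in when it is done.

```bash
mkdir -p pics
cat > h.py <<'E'
import numpy as np, cv2
from plant import r
def world(name, depth):
    c=r.calibration(name);K=np.array(c["camera_matrix"]);R=np.array(c["R"]);t=np.array(c["t"])
    v,u=np.mgrid[0:480,0:640]
    P=np.stack([(u-K[0,2])/K[0,0]*depth,(v-K[1,2])/K[1,1]*depth,depth],-1)
    return (P-t)@R
E
python3 - <<'E'
from h import *
for n in("scene","top"):
    p,d=r.capture(n); np.savez(n+"0.npz",p=p,d=d); cv2.imwrite(f"pics/{n}0.png",p[:,:,::-1])
    W=world(n,d); print(n,r.calibration(n)["t"],[W[v,u].round(3).tolist() for v,u in((120,160),(240,320),(400,500))])
print(r.get_state())
E
```

```text
scene [-0.53879689 -0.03678347  1.21081872] [[-0.922, 1.044, -0.19], [0.516, 0.212, 0.02], [1.007, 0.683, -0.75]]
top [0.10590068 0.56407348 1.16527349] [[0.863, 0.466, 0.003], [0.568, 0.09, 0.001], [0.18, -0.326, 0.002]]
{'t': 0.1, 'joint_positions': array([ 1.10748991e+00,  5.28386545e-01,  1.43375883e+00, -3.77581115e-06,
        1.18140896e+00, -1.78478476e-01]), 'joint_velocities': array([-0.00120126, -0.00133524, -0.0020801 , -0.00142624,  0.00099353,
        0.00045342]), 'joint_torque': array([ 3.05408748e-04, -4.43306422e+01, -1.78588378e+01, -1.97035706e-04,
        3.82992293e-03, -6.20148541e-06]), 'tcp_pos': array([0.17529045, 0.59925087, 0.23042816]), 'orientation': array([ 0.09970273,  0.70016554, -0.10101982,  0.69973036]), 'contact_force': array([ 0.39942324, -0.18426635,  0.10446132]), 'torque': array([0.03543962, 0.00898806, 0.04782754]), 'grip_width': 1.0018250643990954}
```

View pics/top0.png

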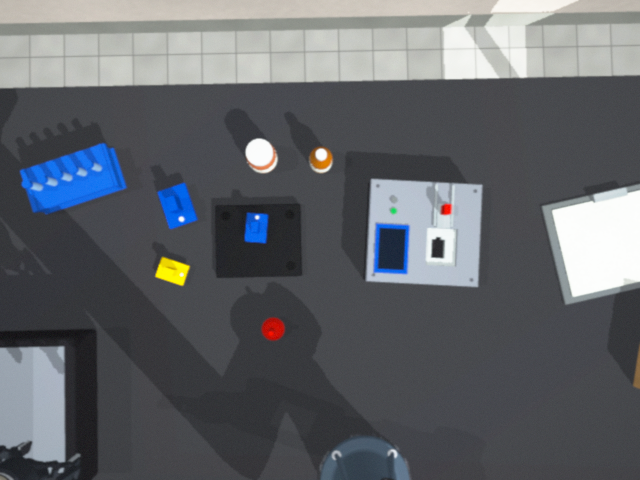

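View pics/scene0.png

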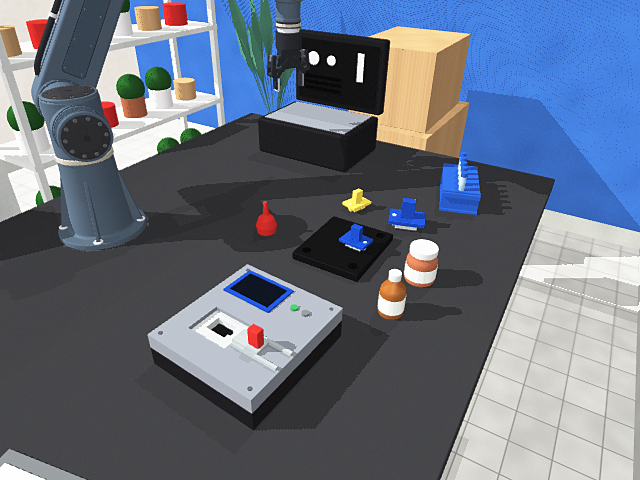

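Candidates in the top picture are the blue insert on the tray (256,228), a larger blue one beside the tray (177,206), and a yellow one (173,271). I choose (256,228). The analyser's pocket is at about (440,246) and the red knob at (446,210). Bottle (321,159), jar (261,155) and bulb (273,328) are the bystanders.

```bash
cat > m.py <<'E'
from h import *
z=np.load("top0.npz");p,d=z["p"],z["d"];W=world("top",d)
hsv=cv2.cvtColor(p,cv2.COLOR_RGB2HSV)
def box(mask,n):
    P=W[mask][:,:2].astype(np.float32)
    print(n,len(P),"rect c,size,ang",[np.round(a,4) for a in cv2.minAreaRect(P*1000)],"mean",P.mean(0).round(4),"z med",np.median(W[mask][:,2]).round(4))
def roi(u0,u1,v0,v1):
    m=np.zeros((480,640),bool);m[v0:v1,u0:u1]=1;return m
top=W[...,2]
A=roi(350,500,165,300)
box(A&(top>.06)&(top<.08),"analyser top"); 
blue=(hsv[...,0]>100)&(hsv[...,0]<125)&(hsv[...,1]>150)&(hsv[...,2]>80)
I=roi(240,275,205,250)
print("insert z hist",np.histogram(top[I],bins=np.arange(-.005,.1,.005)))
box(I&(top>.03),"insert all");box(I&(top>.057),"tab")
box(I&(top>.03)&(top<.055),"flange")
w=I&(hsv[...,1]<90)&(hsv[...,2]>150);box(w,"dot")
box(roi(160,200,180,230)&blue&(top>.01),"big blue")
red=(hsv[...,1]>180)&((hsv[...,0]<8)|(hsv[...,0]>172))&(hsv[...,2]>120)
box(A&red&(top>.1),"knob")
box(roi(200,315,195,285)&(top>.015)&(top<.025),"tray")
pk=roi(422,460,222,268)
print("pocket z hist",np.histogram(top[pk],bins=np.arange(-.01,.09,.005)))
box(pk&(top>.055)&(top<.0655),"plate");box(pk&(p.mean(-1)<70),"hole dark");
box(pk&(top<.066),"pocket all")
for n,a in(("bottle",roi(305,335,140,175)),("jar",roi(240,280,135,175)),("bulb",roi(255,290,312,345))):box(a&(top>.03),n)
a=cv2.resize(p[200:275,420:465,::-1],None,fx=8,fy=8,interpolation=cv2.INTER_CUBIC)
b=cv2.resize(p[200:275,235:280,::-1],None,fx=8,fy=8,interpolation=cv2.INTER_CUBIC)
cv2.imwrite("pics/crop.png",np.hstack([a,b])[:600])
E
python3 m.py
```

```text
analyser top 10819 rect c,size,ang [array([ 577.6141, -143.0535]), array([251.1435, 230.5948]), np.float64(85.7683)] mean [ 0.5777 -0.1405] z med 0.0704
insert z hist (array([  0,   0,   0,   7, 468, 476,  13,  10, 251, 242,  10,   4,   2,
         5,   2,  52,  25,   0,   0,   0]), array([-0.005,  0.   ,  0.005,  0.01 ,  0.015,  0.02 ,  0.025,  0.03 ,
        0.035,  0.04 ,  0.045,  0.05 ,  0.055,  0.06 ,  0.065,  0.07 ,
        0.075,  0.08 ,  0.085,  0.09 ,  0.095]))
insert all 611 rect c,size,ang [array([584.0215, 178.7449]), array([176.0886,  70.9208]), np.float64(76.4453)] mean [0.5974 0.2356] z med 0.0404
tab 94 rect c,size,ang [array([571.7049, 172.1329]), array([163.2119,  25.7435]), np.float64(67.7677)] mean [0.5921 0.2259] z med 0.0741
flange 517 rect c,size,ang [array([598.5595, 238.0136]), array([48.5753, 65.542 ]), np.float64(84.4767)] mean [0.5984 0.2373] z med 0.04
dot 12 rect c,size,ang [array([622.6536, 235.6311]), array([4.7734, 6.8354]), np.float64(1.4698)] mean [0.6226 0.2356] z med 0.0402
big blue 1125 rect c,size,ang [array([623.3373, 278.1653]), array([385.388
[... 805 characters left out ...]
 165 rect c,size,ang [array([546.7927, -45.2193]), array([292.6086,  41.5062]), np.float64(88.876)] mean [ 0.5425 -0.1779] z med 0.0397
pocket all 1090 rect c,size,ang [array([ 547.2026, -180.0376]), array([82.2291, 97.137 ]), np.float64(88.7056)] mean [ 0.5444 -0.1833] z med 0.0611
bottle 455 rect c,size,ang [array([652.8842,  86.5598]), array([247.9283,  50.6567]), np.float64(0.0254)] mean [0.7466 0.0863] z med 0.0708
jar 781 rect c,size,ang [array([654.8607, 183.0481]), array([292.4123,  67.6005]), np.float64(19.9167)] mean [0.7565 0.2191] z med 0.0842
bulb 315 rect c,size,ang [array([441.0723, 168.6707]), array([ 46.3792, 216.2874]), np.float64(64.6834)] mean [0.3665 0.2034] z med 0.0429
```

View pics/crop.png

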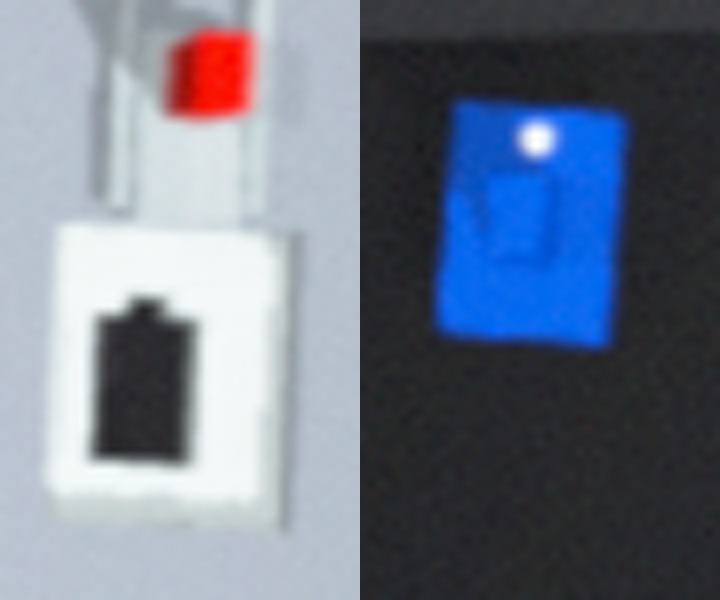

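The crop shows the tray insert with its dot toward +x (up in the picture), about as the analyser lies. The pocket has its hole off-centre, key toward the knob. Next I refine both by intersecting pixel rays with planes of known height.

```bash
cat >> h.py <<'E'
def onplane(name,uv,z):
    c=r.calibration(name);K=np.array(c["camera_matrix"]);R=np.array(c["R"]);t=np.array(c["t"])
    uv=np.asarray(uv,float).reshape(-1,2);ray=np.c_[uv,np.ones(len(uv))]@np.linalg.inv(K).T@R
    o=-R.T@t;return (o+ray*((z-o[2])/ray[:,2])[:,None])[:,:2]
E
python3 - <<'E'
from h import *
from scipy.ndimage import zoom
z=np.load("top0.npz");p=z["p"]
R0=r.calibration("top");print("cam",-np.array(R0["R"]).T@R0["t"])
a=np.deg2rad(-4.23);Rm=np.array([[np.cos(a),-np.sin(a)],[np.sin(a),np.cos(a)]]);org=np.array([.5447,-.1808])
def rep(mask,z,off,n):
    big=cv2.resize(mask.astype(np.float32),None,fx=8,fy=8,interpolation=cv2.INTER_CUBIC)
    v,u=np.nonzero(big>.5);uv=np.c_[(u+.5)/8-.5+off[0],(v+.5)/8-.5+off[1]]
    L=(onplane("top",uv,z)-org)@Rm*1000
    print(n,"x pct",np.percentile(L[:,0],[0,1,5,50,95,99,100]).round(1),"y",np.percentile(L[:,1],[0,1,5,50,95,99,100]).round(1),"mean",L.mean(0).round(1),"area",len(L))
    return L
g=p.mean(-1)
c=g[222:270,418:462]
def sm(t,inv):
    return np.clip(((t-c) if inv else (c-t))/120+.5,0,1)
L=rep(sm(130,True),.062,(418,222),"hole@.062")
m=(np.abs(L[:,0])<60)
pc=np.array([L[:,0],L[:,1]])
# body of hole: exclude key
b=L[(L[:,0]<L[:,0].max()-8)];print("body y",np.percentile(b[:,1],[1,99]).round(1),"x",np.percentile(b[:,0],[1,99]).round(1))
big=cv2.resize(sm(130,True).astype(np.float32),None,fx=8,fy=8)>.5
rep(sm(232,False),.062,(418,222),"white plate@.062")
hsv=cv2.cvtColor(p,cv2.COLOR_RGB2HSV);red=((hsv[...,1]>150)&((hsv[...,0]<8)|(hsv[...,0]>172))).astype(float)
rep(red[195:222,430:462],.111,(430,195),"knob@.111")
# insert flange at z .04 refine
blue=((p[...,2].astype(int)-p[...,0])>80).astype(np.float32)[205:250,238:276]
big=cv2.resize(blue,None,fx=8,fy=8,interpolation=cv2.INTER_CUBIC);v,u=np.nonzero(big>.5)
P=onplane("top",np.c_[(u+.5)/8-.5+238,(v+.5)/8-.5+205],.04)
print("flange",cv2.minAreaRect((P*1000).astype(np.float32)),P.mean(0))
W=world("top",z["d"]);s=np.zeros((480,640),bool);s[205:250,238:276]=1
s&=(W[...,2]>.07)&(W[...,1]>.2);print("tab",s.sum(),W[s].mean(0),cv2.minAreaRect((W[s][:,:2]*1000).astype(np.float32)))
q=np.zeros((480,640),bool);q[195:222,430:462]=1;q&=(W[...,2]>.104)&(W[...,2]<.116)&(W[...,1]<-.15);print("knob",q.sum(),((W[q][:,:2].mean(0)-org)@Rm))
E
```

```text
cam [0.52891343 0.10146392 1.18203715]
hole@.062 x pct [-24.3 -23.7 -21.9  -3.1  15.8  19.6  21.3] y [-7.1 -6.7 -5.5  6.2 17.9 19.1 19.6] mean [-3.1  6.2] area 13747
body y [-6.7 19.1] x [-23.7  12.9]
white plate@.062 x pct [-34.5 -33.2 -31.2  13.7  38.7  40.7  41.5] y [-29.6 -27.8 -25.9  -6.9  28.9  30.4  31.3] mean [ 7.9 -1. ] area 34567
knob@.111 x pct [68.5 70.2 71.5 80.9 91.  92.2 92.7] y [-6.7 -6.2 -5.4  3.  11.7 12.7 13.1] mean [81.  3.] area 5427
flange ((598.4949951171875, 237.64649963378906), (53.979976654052734, 71.25335693359375), 84.33440399169922) [0.59769091 0.23735678]
tab 77 [0.59815688 0.23786925 0.07442164] ((598.463623046875, 237.80612182617188), (16.227142333984375, 23.343669891357422), 81.73308563232422)
knob 74 [0.08176399 0.00101306]
```

```bash
cat >> h.py <<'E'
from scipy.spatial.transform import Rotation as Ro
A_YAW=np.deg2rad(-4.23);A_ORG=np.array([.5447,-.1808])
INS=np.array([.5984,.2378]);I_YAW=np.deg2rad(-5.6)
def quat(yaw,s=1):   # tool x down, tool y along +-(y axis of a frame turned by yaw)
    y=s*np.array([-np.sin(yaw),np.cos(yaw),0]);x=np.array([0,0,-1.])
    return Ro.from_matrix(np.c_[x,y,np.cross(x,y)]).as_quat()
def apt(x,y,z):      # analyser frame, m -> world
    c,s=np.cos(A_YAW),np.sin(A_YAW);return [A_ORG[0]+c*x-s*y,A_ORG[1]+s*x+c*y,z]
def st(msg=""):
    s=r.get_state();print(msg,"t%.1f"%s["t"],"tcp",s["tcp_pos"].round(4),"F",s["contact_force"].round(2),"T",s["torque"].round(3),"g%.3f"%s["grip_width"]);return s
E
python3 - <<'E'
from h import *
for s in(1,-1):
    print(s,r.ik([*INS,.15],quat(I_YAW,s)),r.ik(apt(0,0,.2),quat(A_YAW,s)))
s=1 if (a:=r.ik([*INS,.15],quat(I_YAW,1))) is not None and abs(a[5])<1.8 else -1
print("use",s);q=quat(I_YAW,s)
r.move_ptp([*INS,.15],q)
r.set_gripper(.55)
st("above")
print(r.line_to([*INS,.045],q,feed=.1,f_stop=6));st("down")
r.set_gripper(0);st("grip")
r.line_to([*INS,.06],q,feed=.05);st("lift")
r.line_to([*INS,.2],q,feed=.15);st("lifted")
p,d=r.capture("scene");cv2.imwrite("pics/held.png",cv2.resize(p[100:340,200:520,::-1],None,fx=2,fy=2))
E
```

```text
1 [ 2.05009639e-01  6.46723224e-01  1.45513371e+00 -4.44089210e-16
  1.03973572e+00 -1.26804825e+00] [-5.15115775e-01  4.97304433e-01  1.59572035e+00 -4.44089210e-16
  1.04856787e+00 -2.01208467e+00]
-1 [ 2.05009639e-01  6.46723224e-01  1.45513371e+00 -4.44089210e-16
  1.03973572e+00  1.87354440e+00] [-5.15115775e-01  4.97304433e-01  1.59572035e+00 -4.44089210e-16
  1.04856787e+00  1.12950798e+00]
use 1
above t2.6 tcp [0.5983 0.238  0.15  ] F [-0.2   0.27 -0.6 ] T [-0.002 -0.013  0.036] g0.551
False
down t3.8 tcp [0.599  0.2379 0.0457] F [ 0.47  0.65 -0.77] T [-0.021 -0.012 -0.035] g0.548
grip t4.2 tcp [0.5989 0.238  0.0458] F [0.27 0.68 3.85] T [ 0.064  0.125 -0.009] g0.178
lift t4.6 tcp [0.5985 0.2378 0.0602] F [ 0.03 -0.51 -1.09] T [-0.003 -0.035  0.028] g0.179
lifted t5.7 tcp [0.5975 0.2376 0.1989] F [ 0.16  0.11 -2.33] T [-0.004 -0.014  0.014] g0.177
```

View pics/held.png

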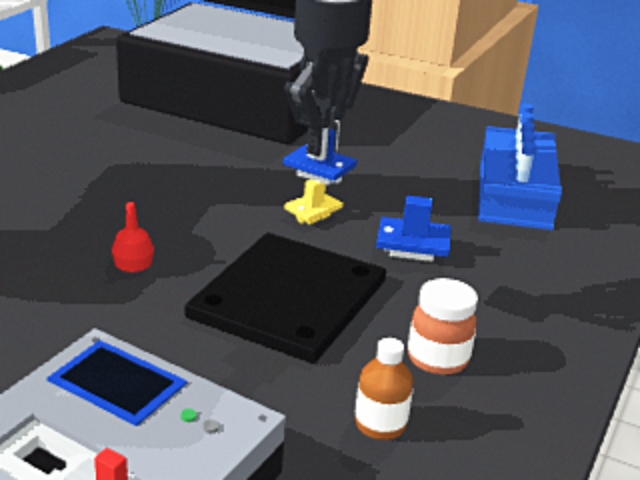

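The picture shows the insert hanging level in the jaws with its dot toward +x. The tray is empty and the bystanders are untouched. Next: over the pocket, and feel for the seat.

```bash
cat >> h.py <<'E'
HT=.0258             # TCP above insert origin
QA=quat(A_YAW,1)
def touch(x,y,up=.0665,feed=.015,f=4,lo=.0505):
    r.line_to(apt(x,y,up+HT),QA,feed=.03)
    hit=r.line_to(apt(x,y,lo+HT),QA,feed=feed,f_stop=f)
    s=r.get_state();h=s["tcp_pos"][2]-HT
    print("(%.1f %.1f)"%(x*1e3,y*1e3),hit,"h %.1f"%(h*1e3),"F",s["contact_force"].round(1),"T",s["torque"].round(3),"t%.1f"%s["t"]);return h
E
python3 - <<'E'
from h import *
r.move_ptp(apt(-.003,.0045,.2),QA)
r.line_to(apt(-.003,.0045,.075+HT),QA,feed=.12);st("above")
p,d=r.capture("scene");cv2.imwrite("pics/above.png",cv2.resize(p[240:440,130:390,::-1],None,fx=3,fy=3))
for x,y in((-3,4.5),(-3,6),(-3,3),(-1.5,4.5),(-4.5,4.5)):
    if touch(x/1e3,y/1e3)<.056:break
E
```

```text
above t8.3 tcp [ 0.5427 -0.1763  0.1014] F [ 0.33 -0.6  -1.02] T [-0.018 -0.019 -0.031] g0.173
(-3.0 4.5) False h 50.6 F [ 0.3 -0.1 -1.8] T [-0.017 -0.023  0.04 ] t10.0
```

View pics/above.png

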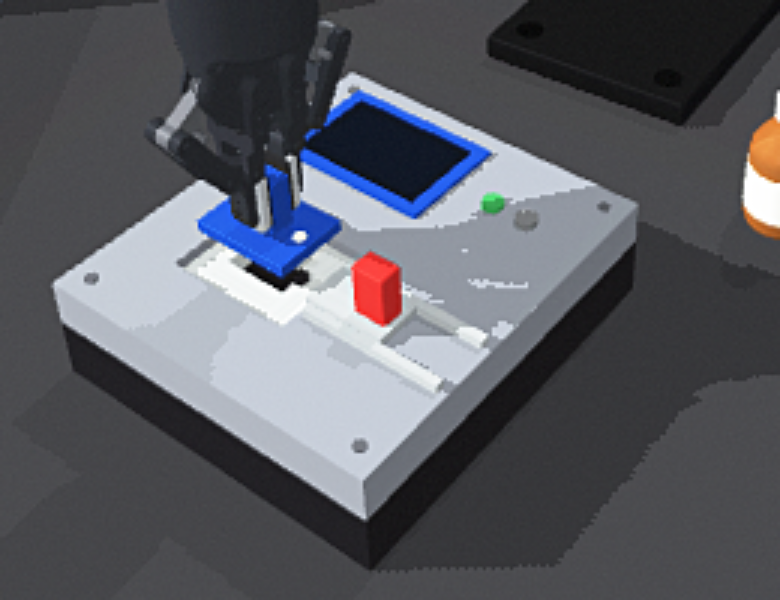

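It dropped in at the first touch. Before that, the picture showed the dot toward the knob. Next I settle it onto the flange, let go, back off and check.

Run:
```python
from h import *
x,y=-.003,.0045
print(r.line_to(apt(x,y,.0485+HT),QA,feed=.01,f_stop=3));st("seated")
r.set_gripper(.6);st("open")
r.line_to(apt(x,y,.2),QA,feed=.12);r.pause(.2);st("up")
r.goto_joints(np.array(r.get_state()["joint_positions"])+np.array([-.5,0,0,0,0,0]))
p,d=r.capture("top");W=world("top",d)
m=np.zeros((480,640),bool);m[220:272,415:465]=1
c,s=np.cos(A_YAW),np.sin(A_YAW);L=(W[...,:2]-A_ORG)@np.array([[c,-s],[s,c]])
b=m&((p[...,2].astype(int)-p[...,0])>80)
f=b&(W[...,2]<.09)&(W[...,2]>.05);print("flange",f.sum(),"z",np.median(W[f][:,2]),cv2.minAreaRect((L[f]*1000).astype(np.float32)))
f=b&(W[...,2]>.095);print("tab",f.sum(),"z",np.median(W[f][:,2]),L[f].mean(0))
ps,ds=r.capture("scene")
cv2.imwrite("pics/seat.png",np.hstack([cv2.resize(p[195:275,410:470,::-1],(390,520),interpolation=cv2.INTER_CUBIC),cv2.resize(ps[260:420,140:265,::-1],(406,520),interpolation=cv2.INTER_CUBIC)]))
st()
```

```text
True
seated t10.2 tcp [ 0.5423 -0.1763  0.075 ] F [-0.04 -0.51  2.94] T [-0.119 -0.004  0.004] g0.176
open t10.6 tcp [ 0.5413 -0.1757  0.0741] F [-0.02 -0.21  0.01] T [-0.013  0.002 -0.009] g0.599
up t12.0 tcp [ 0.5417 -0.1759  0.1992] F [-0.34 -0.43  0.29] T [-0.031  0.03   0.014] g0.603
flange 517 z 0.07016068868434357 ((-2.7414398193359375, 3.939950942993164), (66.5124282836914, 50.99481964111328), 0.3938099145889282)
tab 96 z 0.1040619602299987 [-0.00446725  0.01719666]
 t13.2 tcp [ 0.392  -0.4127  0.1992] F [ 0.26 -0.01 -0.66] T [-0.025  0.012 -0.003] g0.600
```

View pics/seat.png

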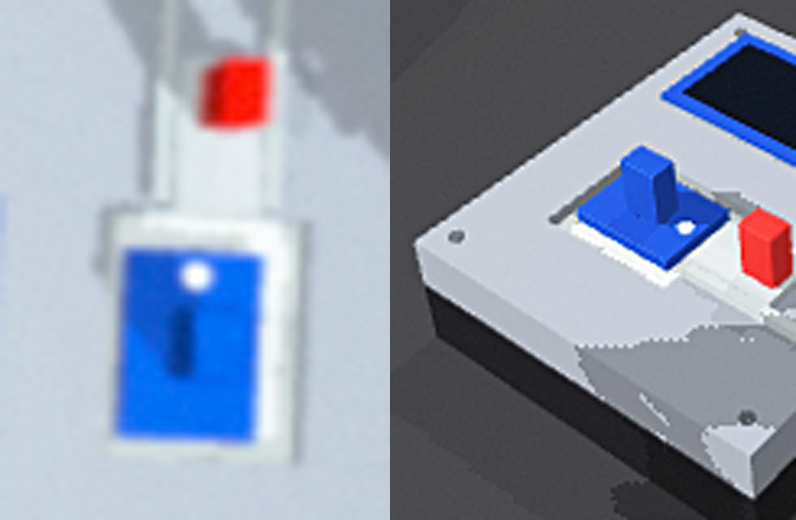

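Seated: flange at z = 0.0702 against the analyser's top at 0.0704, 0.4° off square, origin about 5 mm from the pocket's centre, dot toward the knob. Now the knob, pushed from beyond with the fingers shut.

Run:
```python
from h import *
r.set_gripper(0)
r.move_ptp(apt(.13,0,.2),QA)
print(r.line_to(apt(.13,0,.09),QA,feed=.1,f_stop=8));st("beside")
hit=r.line_to(apt(.080,0,.09),QA,feed=.03,f_stop=8);s=st("pushed %s"%hit)
c,sn=np.cos(A_YAW),np.sin(A_YAW);print("analyser x",((s["tcp_pos"][:2]-A_ORG)@np.array([c,sn])))
r.line_to(apt(.12,0,.09),QA,feed=.08);r.line_to(apt(.13,0,.2),QA,feed=.12);st("off")
r.goto_joints(np.array(r.get_state()["joint_positions"])+np.array([-.6,0,0,0,0,0]))
p,d=r.capture("top");W=world("top",d);L=(W[...,:2]-A_ORG)@np.array([[c,-sn],[sn,c]])
q=np.zeros((480,640),bool);q[195:250,430:462]=1;hsv=cv2.cvtColor(p,cv2.COLOR_RGB2HSV)
q&=(hsv[...,1]>150)&((hsv[...,0]<8)|(hsv[...,0]>172))&(W[...,2]>.104)&(W[...,2]<.116);print("knob",q.sum(),np.median(L[q],0),"before .0818")
ps,ds=r.capture("scene")
cv2.imwrite("pics/lock.png",np.hstack([cv2.resize(p[195:275,410:470,::-1],(390,520),interpolation=cv2.INTER_CUBIC),cv2.resize(ps[260:420,140:265,::-1],(406,520),interpolation=cv2.INTER_CUBIC)]))
st()
```

```text
False
beside t16.4 tcp [ 0.675  -0.1907  0.0909] F [ 0.05 -0.47  0.28] T [-0.023 -0.011  0.027] g0.002
pushed True t18.0 tcp [ 0.6269 -0.1869  0.0898] F [1.38 0.28 0.83] T [-0.    -0.127  0.027] g-0.004
analyser x 0.08239394035440274
off t19.7 tcp [ 0.6736 -0.1901  0.1989] F [ 0.44 -0.66 -0.19] T [0.026 0.042 0.016] g-0.000
knob 67 [0.06129576 0.00210575] before .0818
 t21.3 tcp [ 0.4499 -0.5359  0.1989] F [ 0.22 -0.8   1.04] T [ 0.046 -0.026 -0.017] g-0.006
```

View pics/lock.png

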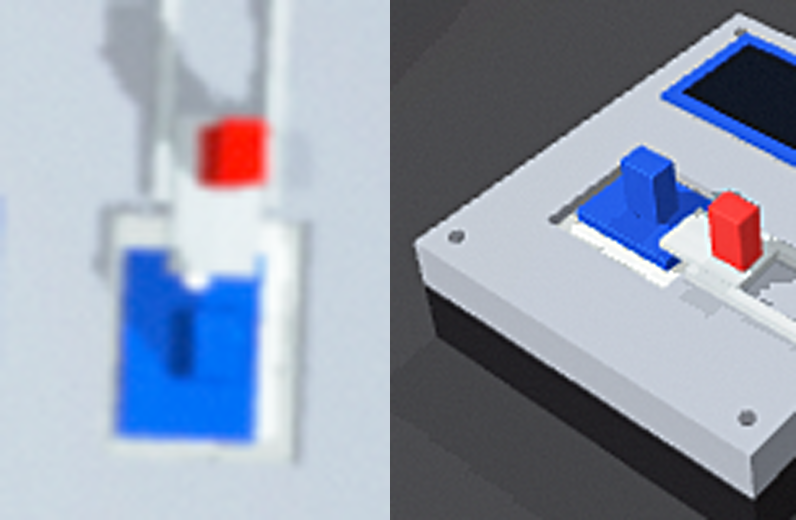

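The slide now covers the flange's end at the dot. But the measured travel, about 20.5 mm by mixed statistics, is too near the 21 mm limit, so I push again more firmly and measure the same way before and after.

Run:
```python
from h import *
c,sn=np.cos(A_YAW),np.sin(A_YAW);M=np.array([[c,-sn],[sn,c]])
r.move_ptp(apt(.12,0,.2),QA);r.line_to(apt(.12,0,.09),QA,feed=.1,f_stop=8)
r.line_to(apt(.09,0,.09),QA,feed=.06,f_stop=8)
hit=r.line_to(apt(.074,0,.09),QA,feed=.02,f_stop=15);s=st("pushed %s"%hit);print("analyser x",(s["tcp_pos"][:2]-A_ORG)@M)
r.line_to(apt(.12,0,.09),QA,feed=.08);r.line_to(apt(.13,0,.2),QA,feed=.12)
r.goto_joints(np.array(r.get_state()["joint_positions"])+np.array([-.6,0,0,0,0,0]))
p1,d1=r.capture("top");z=np.load("top0.npz")
def knob(p,v0):
    h=cv2.cvtColor(p,cv2.COLOR_RGB2HSV);m=((h[...,1]>150)&((h[...,0]<8)|(h[...,0]>172)))
    k=np.zeros_like(m);k[190:250,430:462]=m[190:250,430:462]
    v,u=np.nonzero(k);L=(onplane("top",np.c_[u,v],.111)-A_ORG)@M*1000
    return np.r_[L.mean(0),np.percentile(L[:,0],[1,99])].round(1)
print("knob before",knob(z["p"],0),"after",knob(p1,0))
W=world("top",d1);L=(W[...,:2]-A_ORG)@M
b=np.zeros((480,640),bool);b[220:272,415:465]=1;b&=((p1[...,2].astype(int)-p1[...,0])>80)&(W[...,2]<.09)&(W[...,2]>.05)
print("flange z",np.median(W[b][:,2]),cv2.minAreaRect((L[b]*1000).astype(np.float32)))
for n,(u0,u1,v0,v1) in dict(bottle=(305,335,140,175),jar=(240,280,135,175),bulb=(255,290,312,345)).items():
    print(n,"pixel change",np.abs(p1[v0:v1,u0:u1].astype(int)-z["p"][v0:v1,u0:u1]).mean().round(1))
st()
```

```text
pushed True t25.3 tcp [ 0.627  -0.187   0.0901] F [1.44 0.08 0.74] T [-0.012 -0.199 -0.02 ] g0.002
analyser x [ 8.25402835e-02 -9.36105225e-05]
knob before [81.   3.  71.  91.7] after [61.3  3.4 51.8 71.9]
flange z 0.06991147141544933 ((-2.4712867736816406, 5.068429946899414), (65.28136444091797, 50.970428466796875), 3.0261013507843018)
bottle pixel change 9.3
jar pixel change 14.8
bulb pixel change 8.5
 t28.6 tcp [ 0.4499 -0.5359  0.199 ] F [-0.42 -0.54  0.73] T [-0.004 -0.041 -0.003] g0.002
```

The fingers halted at the same place under 15 N as under 8 N, which is a hard stop. The knob's absolute x of about 62 mm fits the locked position (86 − 24). Before hand-in I cross-check with the scene camera and check the bystanders.

Run:
```python
from h import *
c,sn=np.cos(A_YAW),np.sin(A_YAW);M=np.array([[c,-sn],[sn,c]])
ps,ds=r.capture("scene");pt,dt=r.capture("top")
def loc(n,p,d,f):
    W=world(n,d);h=cv2.cvtColor(p,cv2.COLOR_RGB2HSV);return f(W,h)
def knob(W,h):
    L=(W[...,:2]-A_ORG)@M
    m=(h[...,1]>150)&((h[...,0]<8)|(h[...,0]>172))&(np.abs(L[...,1])<.02)&(L[...,0]>.03)&(L[...,0]<.12)&(W[...,2]>.08)&(W[...,2]<.13)
    t=m&(W[...,2]>.109);return m.sum(),np.percentile(L[m][:,0],[2,50,98]).round(4),"top",t.sum(),np.percentile(L[t][:,0],[5,50,95]).round(4)
def tab(W,h):
    L=(W[...,:2]-A_ORG)@M
    m=(h[...,0]>100)&(h[...,0]<125)&(h[...,1]>120)&(np.abs(L).max(-1)<.045)&(W[...,2]>.101);return m.sum(),L[m].mean(0).round(4),W[m][:,2].mean().round(4)
def by(W,h):
    return [W[(np.hypot(*(W[...,:2]-q).transpose(2,0,1))<.06)&(W[...,2]>.03)&(W[...,2]<.12)][:,:2].mean(0).round(4).tolist() for q in((.747,.086),(.757,.219),(.367,.203))]
for n,p,d in(("scene",ps,ds),("top",pt,dt)):
    z=np.load(n+"0.npz")
    for f in(knob,by):print(n,f.__name__,loc(n,z["p"],z["d"],f),"->",loc(n,p,d,f))
    print(n,"tab",loc(n,p,d,tab))
```

```text
scene knob (np.int64(290), array([0.0715, 0.0859, 0.0928]), 'top', np.int64(77), array([0.0732, 0.0824, 0.0916])) -> (np.int64(290), array([0.0519, 0.0657, 0.0726]), 'top', np.int64(74), array([0.0526, 0.0614, 0.0709]))
scene by [[0.7577, 0.0715], [0.7682, 0.2065], [0.3678, 0.1975]] -> [[0.7577, 0.0715], [0.7683, 0.2065], [0.3681, 0.1973]]
scene tab (np.int64(98), array([-0.003,  0.003]), np.float64(0.1028))
top knob (np.int64(84), array([0.0718, 0.0807, 0.0916]), 'top', np.int64(60), array([0.0721, 0.0825, 0.0916])) -> (np.int64(84), array([0.052 , 0.0612, 0.0718]), 'top', np.int64(46), array([0.0521, 0.0609, 0.07  ]))
top by [[0.7481, 0.0862], [0.7589, 0.2203], [0.3649, 0.2043]] -> [[0.7481, 0.0863], [0.7588, 0.2203], [0.3654, 0.2044]]
top tab (np.int64(82), array([-0.0033,  0.0057]), np.float64(0.1045))
```

```bash
python3 -c "
from h import *
st();r.hand_in()"
```

```text
t28.7 tcp [ 0.4499 -0.536   0.199 ] F [-0.07  0.64 -0.05] T [-0.051 -0.008  0.032] g0.000
the job is handed in; nothing more can be done
```

The blue insert is seated in the analyser's pocket, the slide is pushed to its stop, and I handed the job in at 28.7 s. The hand-in reports no verdict.

- **Insert:** I took the smaller blue one from the tray. Its foot dropped into the keyed hole at the first touch, so no shuffling was needed. I settled it with about 3 N and let go.
- **Seating check:** before locking, the flange was at 70.2 mm against the analyser's top at 70.4 mm. It was 0.4° off square, its origin was about 5 mm from the pocket's centre, and the white dot faced the knob. A later fit of the partly covered flange gave 3.0°, which I put down to the slide hiding part of it. It is still inside the 0.15 rad limit.
- **Knob:** I pushed it from behind with the fingers shut. It halted at the same place under 8 N and again under 15 N, which is the slide's stop.
- **Bystanders:** both cameras put the bottle, jar and bulb within 1 mm of where they started. The arm ended clear of everything.

**One disagreement:** both cameras show the knob moving only about 20 to 21 mm, from about 82 to 61.3 mm, not 24 mm. Its final place matches the locked position (62 mm), so I believe the slide started about 4 mm in from the stated open position of 86 mm. I could not confirm that independently.

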